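Set the carving indexer and lock it

ROBOT

A 6-joint arm with a two-finger parallel gripper is mounted at the origin on the work surface. World frame = base frame: x ahead of the robot, y to its left, z up, the work surface at z = 0. Lengths are in mm, angles in rad, forces in N, time in s.
With the tool pointing down it reaches from about 350 to 775 mm from the base axis. Payload 7.3 kg.
Tool frame: the origin (TCP) lies midway between the tips of the shut fingers; the grasp point (between the pads) lies 19 mm behind it; z points along the fingers, y is the line along which they close (so a half turn about z gives the same grasp; the last joint's range is limited). The gripper opens to 92 mm and grips with 3 to 60 N. Pads are 19 mm wide; open, the fingers measure 130 mm over their backs; the gripper's body (75 mm by 190 mm) begins 47 mm behind the grasp point.
Start: joints at [1.058, 0.342, 1.524, -0, 1.275, -0.146], TCP at [188.268, 490.102, 226.741] pointing down, gripper open.
Joint ranges: [-2.53, 2.53], [-0.77, 2.02], [0.04, 2.7], [-1, 4.14], [0.28, 2.66], [-3.11, 3.11]. Speed limits (rad/s): [2.57, 2.57, 3.14, 3.14, 3.14, 3.14].

INTERFACE

Orientations are given as [roll, pitch, yaw] about the fixed x, y, z axes, in that order (R = Rz(yaw) Ry(pitch) Rx(roll)).
In Python, from plant import get_obs, capture, camera_model, close_job, search_frame, regions_of, pinpoint gives the robot as it stands. The module is installed in compiled form; this text tells all that it offers.
- The arm moves only by the shell command python3 -m pendant 'ROWS'. ROWS is JSON, one flat list of numbers, 7 for each row, row after row: the shift along the tool's x, y, z in units of 30 mm (1.0 is 30 mm), then the turn, a rotation vector about the tool's x, y, z in units of 4 degrees (1.0 is 4 degrees), then the closure, from -1 (fully open) to 1 (shut), so that 0 is half open. In form: [dx, dy, dz, wx, wy, wz, gripper, dx, dy, dz, wx, wy, wz, gripper, ...]. A call has 1 to 12 rows; each row shifts and turns the commanded pose from where the row before left it, along the tool's axes as they then stand; what a row does not reach is not made up. A row lasts 1/10 s, in which the tool goes at most 50 mm and 8.59 degrees, less where a joint would pass 70% of its speed; a pose out of reach is approached as far as the arm can. A call with a number of a shift or a turn outside -1 to 1 is refused whole. A call with a gripper value outside its range is refused whole. The fingers move at their own pace and stop on an object; the grip force is fixed at half the most. Time passes only in rows, so rows that do not move let the fingers close. It gives the time, the measured TCP pose, the force, the opening and the grip force at its end, in the units of the state.
- get_obs(): the state, without advancing time (a new reading comes with each control period).
- capture(name): name is "side" or "top" or "wrist"; returns the picture (480x640x3 uint8, red, green, blue); there is no depth.
- camera_model(name): a dict with "fov_y" (degrees; the focal length in pixels is half the picture's height over the tangent of half this angle, whatever the lens; pixels are square), "cx", "cy" (the principal point, pixels), "D" ([k1, k2, p1, p2, k3] as OpenCV has them; the pictures are not rectified), "pose" (4x4, takes a point from camera to world coordinates). Camera axes: x right, y up, looking along -z (the intrinsics and any distortion apply to the point x, -y, -z); pixel columns grow to the right and rows downward; lengths in mm; the calibration is good to about 2 mm. A picture is of the moment at which its call begins: read the wrist's pose just before it. camera_model takes no time and is no camera call; for the wrist camera it gives the pose at the moment of the call.
- close_job(): hands the job in; it is judged then, once.
Trained networks look in the newest picture that a camera, given by its name, has taken for a name from the list of things; names that differ only in an ending like _2 or _b are one class to them, and where a whole thing is asked for, a point or a joint stands for the part that bears it (a point fixed in the world has none). Each returns a list of dicts, best first, with "score" (0 to 1); they miss things now and then, are a little off and sometimes report something else, mostly with a low value. They report only what shows in the picture. A call takes as long as a camera call.
- search_frame(camera, thing): "location" ([column, row] in pixels, amid what is visible of it).
- regions_of(camera, thing): "pixels" (480x640 bool, what is visible of it) and "location" ([column, row] in pixels, amid what is visible of it).
- pinpoint(camera, thing): "location" ([column, row] in pixels: a listed point, or the origin of a listed thing).
The state is a dict: "time": time; "joint_positions": joint angles; "dq": joint speeds; "tau": joint torques, N m; "tool_pos": TCP position; "tcp_rot": TCP orientation; "contact_force": force on the tool from outside, world axes, zero at the start; "moment": the same for the moment, N m; "grip_width": finger opening in mm; "finger_force": force on a finger pad.
Only numpy, scipy, OpenCV 4.12 (cv2) and the standard library are available. Lean on these libraries where they do the work, as an engineer would, in place of code of your own. Each camera call takes 0.05 s, during which the arm holds its last target. There are 200 camera calls.

TASK

Set the white indexing head that holds the carved red heart: with its lock ring still loose, turn the black knob clockwise (seen from above) until its yellow pointer points at the middle of the red flag on the dial. Then turn the dark lock ring clockwise by its blue lug until it is fully tight against its stop, leaving the knob on the flag. Leave the bottle, jar, brush and wooden offcut where they are.

Things in the scene. Friction and masses are not known exactly. Their poses are not given: they have to be found in the camera images.
- head_axis (a point): Top of the white, bolted-down indexing head (drum 224 mm across, 115 mm high). The point is on the vertical axis shared by knob and lock ring, at the centre of the aluminium dial (128 mm across), on its upper face, 125 mm above the bench. x axis: towards the faceplate with the red heart, which reaches 175 mm from the axis, under 120 mm high, and turns with the knob at half its angle.
- knob_grip (a point): Black knob: upright bar 70 mm long, 22 mm wide, parallel sides, from 134 to 176 mm above the bench, on a round skirt 72 mm across. The point is on the turning axis, 159 mm above the bench. x axis: along the bar towards the yellow pointer; grip across the 22 mm. Stays where it is left; takes about 0.12 N m to turn.
- index_knob (a joint): Knob angle in rad, growing clockwise seen from above, turning about the vertical axis from -0.05 (stop) to 3.9 (stop). The flag is 2.0 to 3.2 rad clockwise of the pointer at the start, at a knob angle that differs each time.
- knob_pointer (a point): Point 50 mm out from the axis in the direction of the knob's yellow pointer (a yellow stripe on the bar's top, end and skirt, from the middle to one end only, reaching 44 mm from the axis), 130 mm above the bench. Turns with the knob.
- flag_mark (a point): Red flag: a red block on the dial, 12 mm wide tangentially, 46 to 62 mm from the axis, 4 mm high, fixed, at another place round the dial each time. The point is on its middle line, 50 mm from the axis, 130 mm above the bench; the knob is set when knob_pointer lies on it.
- lock_ring (a joint): Lock ring angle in rad, growing clockwise seen from above: starts loose at 0 to 0.3, fully tight at its stop at 1.3. It turns about the same vertical axis as the knob, independently of it, stays where it is left and takes about 0.3 N m (3.5 N at the lug).
- lug_grip (a point): Blue lug on the dark steel lock ring (ring 200 mm across, top 134 mm above the bench). Lug 30 mm long radially (72 to 102 mm from the axis), 14 mm wide, top 181.5 mm above the bench. Point: its middle line, 87 mm from the axis, 161.5 mm above the bench. x axis radially outwards; pinch it along y. A green stripe on the drum marks where the lug's middle stands when tight.
- bottle_mid (a point): Bystander: white paint bottle with blue label, standing, 56 mm across, 130 mm high; point half-way up.
- jar_mid (a point): Bystander: amber varnish jar with black cap, standing, 72 mm across, 75 mm high; point half-way up.
- brush_grip (a point): Bystander: brush lying flat on the bench; point on its handle.
- offcut_mid (a point): Bystander: dark wood offcut 140 x 45 x 30 mm lying on the bench; point at its centre.

How it is judged (in metres and radians):
On the way, in this order (a step that is already met when the one before it is completed fails the run):
1. the knob's pointer is on the red flag while the lock ring is still loose (horizontal distance between knob_pointer and flag_mark below 0.006 m and value of joint lock_ring below 0.7 rad), for 0.3 s.
2. the lock ring is tight against its stop (value of joint lock_ring above 1.2 rad), for 0.2 s.
At the end, for the whole second after the job is handed in: The knob's pointer point is within 6 mm (about 7 degrees) of the flag's middle line point, seen from above, and the lock ring is turned to at least 1.2 rad (within 0.1 rad of its stop at 1.3); knob and ring are let go (horizontal distance between knob_pointer and flag_mark below 0.006 m and value of joint lock_ring above 1.2 rad); the robot touches nothing.
It fails at once if the paint bottle is moved by more than 30 mm (distance of bottle_mid from where it was at the start of the episode above 0.03 m).
It fails at once if the varnish jar is moved by more than 30 mm (distance of jar_mid from where it was at the start of the episode above 0.03 m).
It fails at once if the brush is moved by more than 30 mm (distance of brush_grip from where it was at the start of the episode above 0.03 m).
It fails at once if the wooden offcut is moved by more than 30 mm (distance of offcut_mid from where it was at the start of the episode above 0.03 m).
It also fails if it takes over 72 s, if anything falls off the work surface, if the arm or the gripper's body presses on something with over 40 N, if the wrist force passes 120 N, or if a joint passes its speed limit or range.

## Working session

There is one attempt and no reset: what is moved stays moved. The work goes in short steps, Python scripts to look and compute and a shell command to move; the robot and the scene stay as the last step left them, time stands still between calls to the robot, and variables do not carry over. Pictures are saved under pics/ and viewed, at most 10 in all, crops included, and the job is handed in when it is done.

```bash
mkdir -p pics; cat > h.py <<'E'
import numpy as np, cv2
from plant import *
def K(m):
    f=240/np.tan(np.radians(m["fov_y"])/2); return np.array([[f,0,m["cx"]],[0,f,m["cy"]],[0,0,1.]])
def ray(m,px):
    u=cv2.undistortPoints(np.array([[px]],float),K(m),np.array(m["D"],float))[0,0]
    P=np.array(m["pose"]); d=P[:3,:3]@np.array([u[0],-u[1],-1]); return P[:3,3],d
def atz(m,px,z):
    o,d=ray(m,px); return o+d*(z-o[2])/d[2]
def proj(m,X):
    P=np.array(m["pose"]); c=(np.atleast_2d(X)-P[:3,3])@P[:3,:3]; c=c*[1,-1,-1]
    return cv2.projectPoints(c,np.zeros(3),np.zeros(3),K(m),np.array(m["D"],float))[0][:,0]
def snap(n,fn=None):
    im=capture(n)
    if fn: cv2.imwrite("pics/"+fn,im[:,:,::-1])
    return im
E
python3 - <<'E'
from h import *
hz=dict(head_axis=125,knob_grip=159,knob_pointer=130,flag_mark=130,lug_grip=161.5,bottle_mid=65,jar_mid=37,brush_grip=5,offcut_mid=15)
for c in ("top","side"):
    snap(c,c+"1.png"); m=camera_model(c); print(c,np.round(np.array(m["pose"])[:3,3]))
    for t,z in hz.items():
        for r in pinpoint(c,t)[:2]: print(t,np.round(r["location"]),round(r["score"],2),np.round(atz(m,r["location"],z)))
print(get_obs())
E
```

```text
top [ 237.    8. 1693.]
head_axis [347. 201.] 0.72 [596. -93. 125.]
head_axis [376. 184.] 0.45 [ 643. -168.  125.]
knob_grip [346. 199.] 0.9 [595. -89. 159.]
flag_mark [354. 188.] 0.37 [ 631. -111.  130.]
lug_grip [379. 183.] 0.69 [ 635. -172.  162.]
bottle_mid [182. 261.] 0.72 [449. 342.  65.]
jar_mid [432. 212.] 0.65 [ 587. -329.   37.]
brush_grip [460. 310.] 0.83 [ 319. -406.    5.]
offcut_mid [190. 194.] 0.76 [645. 336.  15.]
side [ 387. -937.  970.]
head_axis [352. 263.] 0.65 [588. -89. 125.]
head_axis [383. 276.] 0.49 [ 643. -133.  125.]
knob_grip [354. 250.] 0.59 [589. -88. 159.]
knob_pointer [337. 245.] 0.76 [564. -36. 130.]
lug_grip [383. 275.] 0.61 [ 631. -165.  162.]
bottle_mid [266. 166.] 0.55 [440. 358.  65.]
jar_mid [374. 386.] 0.67 [ 592. -331.   37.]
brush_grip [230. 440.] 0.84 [ 320. -393.    5.]
offcut_mid [343. 183.] 0.61 [645. 327.  15.]
{'time': 1.0, 'joint_positions': array([ 1.05800472e+00,  3.42002149e-01,  1.52406572e+00, -3.46653617e-05,
        1.27540538e+00, -1.46005635e-01]), 'dq': array([-2.32208817e-04,  6.17856859e-05,  9.36912042e-05,  8.41011909e-04,
        4.22895467e-04,  2.39167017e-03]), 'tau': array([ 3.27662183e-04, -4.31129909e+01, -2.44482404e+01,  7.17289536e-02,
        4.82488994e-02, -5.02263575e-06]), 'tool_pos': array([188.28163665, 490.11058074, 226.75137721]), 'tcp_rot': array([3.14147935e+00, 5.01834878e-05, 2.77481677e+00]), 'contact_force': array([ 0.28751038, -0.49209515, -0.44117129]), 'moment': array([-0.00240498,  0.03392376, -0.048868  ]), 'finger_force': 0.0, 'grip_width': 91.91222453040773}
```

```bash
python3 - <<'E'
import cv2
a=cv2.imread("pics/top1.png")[140:260,285:435];b=cv2.imread("pics/side1.png")[190:350,275:435]
cv2.imwrite("pics/c1.png",cv2.hconcat([cv2.resize(a,(400,320),interpolation=2),cv2.resize(b,(400,320),interpolation=2)]))
E
```

```text
(no output)
```

View pics/c1.png

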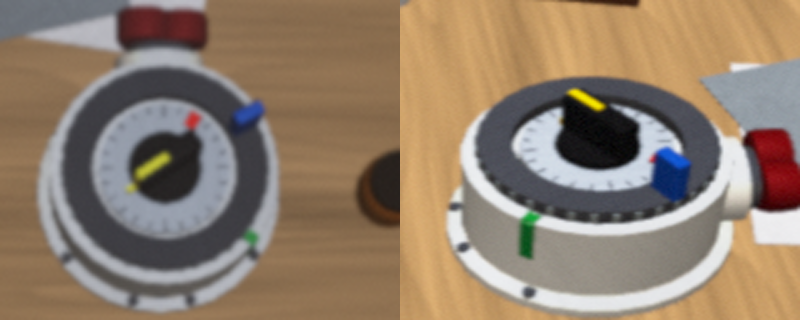

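View pics/top1.png

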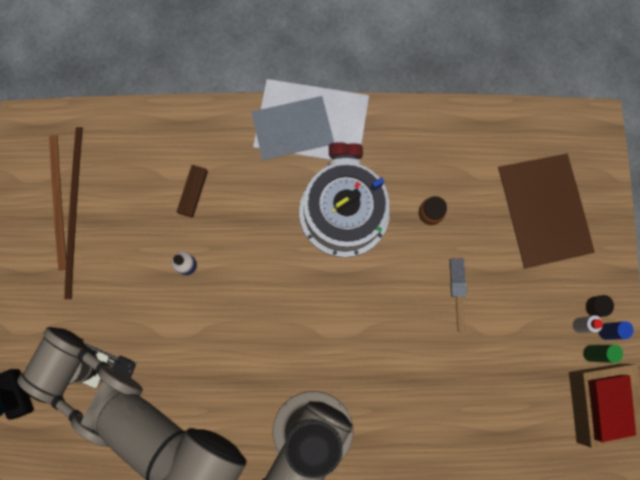

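```bash
python3 -m pendant '[-0.98,-0.66,-0.2,0,0,0,-1,-0.98,-0.66,-0.2,0,0,0,-1,-0.98,-0.66,-0.2,0,0,0,-1,-0.98,-0.66,-0.2,0,0,0,-1,-0.98,-0.66,-0.2,0,0,0,-1,-0.98,-0.66,-0.2,0,0,0,-1,-0.98,-0.66,-0.2,0,0,0,-1,-0.98,-0.66,-0.2,0,0,0,-1,-0.98,-0.66,-0.2,0,0,0,-1,-0.98,-0.66,-0.2,0,0,0,-1]'
python3 -m pendant '[-0.98,-0.66,0,0,0,0,-1,-0.98,-0.66,0,0,0,0,-1,-0.98,-0.66,0,0,0,0,-1,-0.98,-0.66,0,0,0,0,-1,-0.98,-0.66,0,0,0,0,-1,-0.98,-0.66,0,0,0,0,-1,-0.98,-0.66,0,0,0,0,-1,-0.98,-0.66,0,0,0,0,-1,-0.98,-0.66,0,0,0,0,-1,-0.98,-0.66,0,0,0,0,-1]'
python3 -m pendant '[0,0,0,0,0,0.95,-1,0,0,0,0,0,0.95,-1,0,0,0,0,0,0.95,-1,0,0,0,0,0,0.95,-1,0,0,0,0,0,0.95,-1,0,0,0,0,0,0.95,-1,0,0,0,0,0,0.95,-1,0,0,0,0,0,0.95,-1,0,0,0,0,0,0.95,-1,0,0,0,0,0,0.95,-1,0,0,0,0,0,0,-1]'
python3 - <<'E'
from h import *
m=camera_model("wrist"); snap("wrist","w1.png"); print(np.round(m["pose"],2))
for t,z in dict(head_axis=125,knob_grip=159,knob_pointer=130,flag_mark=130,lug_grip=161.5).items():
    for r in pinpoint("wrist",t)[:2]: print(t,np.round(r["location"]),round(r["score"],2),np.round(atz(m,r["location"],z),1))
E
```

```text
time: 2.0
tool_pos: [392.3, 198.5, 287.1]
tcp_rot: [3.141, 0.0, 2.775]
contact_force: [0.8, 0.3, -0.9]
grip_width: 92.1
finger_force: 0.0
time: 3.0
tool_pos: [595.8, -91.7, 286.7]
tcp_rot: [3.141, -0.0, 2.775]
contact_force: [0.3, -0.3, -0.3]
grip_width: 92.1
finger_force: 0.0
time: 4.1
tool_pos: [595.1, -90.4, 286.6]
tcp_rot: [3.142, -0.0, 2.111]
contact_force: [0.5, -0.3, -0.1]
grip_width: 91.9
finger_force: 0.0
[[ 8.6000e-01 -4.9000e-01 -1.6000e-01  5.5132e+02]
 [ 5.1000e-01  8.2000e-01  2.6000e-01 -1.7820e+01]
 [ 0.0000e+00 -3.1000e-01  9.5000e-01  4.4538e+02]
 [ 0.0000e+00  0.0000e+00  0.0000e+00  1.0000e+00]]
head_axis [316. 213.] 0.65 [590.2 -87.9 125. ]
knob_grip [315. 224.] 0.87 [590.6 -88.2 159. ]
knob_pointer [312. 161.] 0.59 [564.3 -49.3 130. ]
knob_pointer [315. 215.] 0.49 [590.  -88.3 130. ]
flag_mark [344. 265.] 0.62 [ 637.3 -115.6  130. ]
lug_grip [310. 321.] 0.57 [ 631.4 -165.5  161.5]
lug_grip [313. 158.] 0.19 [561.9 -43.8 161.5]
```

View pics/w1.png

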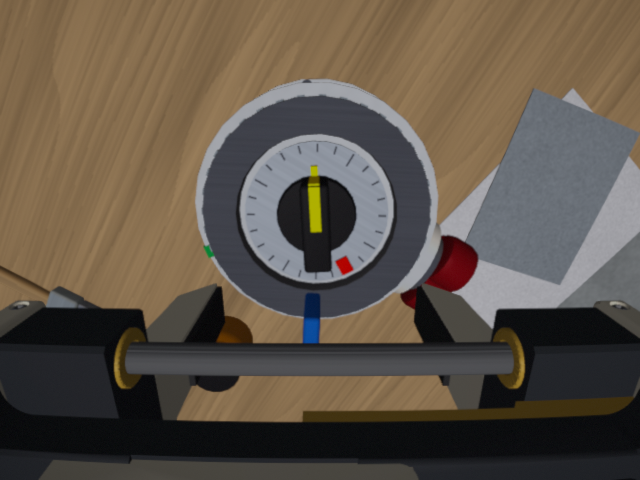

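```bash
cat >> h.py <<'E'
def cen(im,lo,hi,box=None):
    g=cv2.cvtColor(im,cv2.COLOR_RGB2HSV); k=cv2.inRange(g,lo,hi)
    if box:
        q=np.zeros_like(k); x0,y0,x1,y1=box; q[y0:y1,x0:x1]=k[y0:y1,x0:x1]; k=q
    n,l,s,c=cv2.connectedComponentsWithStats(k); i=1+np.argmax(s[1:,4]); return c[i],s[i]
E
python3 - <<'E'
from h import *
im=cv2.imread("pics/w1.png")[:,:,::-1].copy(); m=camera_model("wrist")
ang=lambda v:np.degrees(np.arctan2(v[1],v[0]))
# dial disc: bright unsaturated pixels inside the box -> ellipse of world points at z=125
g=cv2.cvtColor(im,cv2.COLOR_RGB2HSV); k=cv2.inRange(g,(0,0,120),(180,80,255)); q=np.zeros_like(k); q[125:290,235:398]=k[125:290,235:398]
n,l,s,c=cv2.connectedComponentsWithStats(q); i=1+np.argmax(s[1:,4])
cn=max(cv2.findContours((l==i).astype(np.uint8),0,1)[0],key=cv2.contourArea); hull=cv2.convexHull(cn)[:,0]
W=np.array([atz(m,p,125)[:2] for p in hull.astype(float)],np.float32); print("dial",s[i],cv2.minEnclosingCircle(W),cv2.fitEllipse(W))
A=np.array([590.4,-88.0])
f,fs=cen(im,(0,180,120),(8,255,255),(300,240,380,290)); F=atz(m,f,129)[:2]-A; print("flag",f,fs,F,np.hypot(*F),ang(F))
p,ps=cen(im,(22,180,120),(35,255,255),(290,140,340,250)); print("yellow",p,ps)
print(ang(atz(m,[314.3,ps[1]],132)[:2]-A), np.hypot(*(atz(m,[314.3,ps[1]],132)[:2]-A)))
y,x=np.nonzero(cv2.inRange(g,(22,180,120),(35,255,255))[:250]); 
for r in (168,172,185,195,205,215,225): print(r,x[(y==r)&(x>290)&(x<340)].mean())
b,bs=cen(im,(100,150,60),(130,255,255),(280,280,340,345)); print("lug",b,bs,atz(m,b,181)[:2]-A)
print("green",[ang(atz(m,[209,251],100)[:2]-A)])
E
```

```text
dial [  240   134   153   149 11923] ((590.4281616210938, -86.90033721923828), 68.49838256835938) ((590.5509033203125, -87.05509948730469), (136.16163635253906, 136.71066284179688), 124.70391082763672)
flag [344.03571429 265.1547619 ] [336 257  17  17 168] [ 47.18901434 -27.73412034] 54.735587193768474 -30.44377958962914
yellow [314.51195219 208.80677291] [308 187  14  45 502]
123.25710541845308 24.90818423547317
168 313.5
172 313.5
185 313.0
195 314.0
205 314.0
215 315.0
225 315.0
lug [311.30708661 318.71391076] [303 293  17  51 762] [ 35.26526693 -64.89927505]
green [np.float64(-126.19810735784665)]
```

```bash
python3 -m pendant '[0,0,0,0,0,-0.63,-1,0.16,-0.08,0.6,0,0,0,-1,0,0,0.6,0,0,0,-1,0,0,0.6,0,0,0,-1,0,0,0.6,0,0,0,-1,0,0,0.6,0,0,0,-1,0,0,0.6,0,0,0,-1,0,0,0.6,0,0,0,-1,0,0,0.6,0,0,0,-1,0,0,0,0,0,0,-1]'
python3 -m pendant '[0,0,0,0,0,0,1,0,0,0,0,0,0,1,0,0,0,0,0,0,1,0,0,0,0,0,0,1,0,0,0,0,0,0,1,0,0,0,0,0,0,1,0,0,0,0,0,0,1,0,0,0,0,0,0,1]'
python3 -c "
from plant import *;o=get_obs();print(o['contact_force'],o['moment'],o['tcp_rot'])"
```

```text
time: 5.4
tool_pos: [589.0, -87.3, 140.3]
tcp_rot: [-3.138, -0.004, 2.156]
contact_force: [-0.4, 0.2, 1.1]
grip_width: 91.7
finger_force: 0.0
time: 6.2
tool_pos: [590.5, -87.8, 142.7]
tcp_rot: [3.141, -0.0, 2.156]
contact_force: [0.7, 0.8, -0.2]
grip_width: 32.3
finger_force: 0.0
[ 0.74457878  0.80074414 -0.18613398] [-0.04555685  0.07322591  0.00800508] [ 3.14146088e+00 -1.92125795e-06  2.15550756e+00]
```

```bash
python3 -m pendant '[0,0,0,0,0,0,1,0,0,0,0,0,0,1,0,0,0,0,0,0,1,0,0,0,0,0,0,1,0,0,0,0,0,0,1]'
python3 -c "
from plant import *;o=get_obs();print(o['contact_force'],o['moment'],o['tcp_rot'])"
```

```text
time: 6.7
tool_pos: [590.5, -87.7, 142.7]
tcp_rot: [3.141, -0.0, 2.156]
contact_force: [0.5, 0.1, -0.7]
grip_width: 21.6
finger_force: 30.0
[ 0.52485535  0.12691046 -0.73021112] [-0.0262781  -0.10548756  0.10094502] [ 3.14142951e+00 -3.22882485e-05  2.15559707e+00]
```

```bash
for i in 1; do python3 -m pendant '[0,0,0,0,0,1,1,0,0,0,0,0,1,1,0,0,0,0,0,1,1,0,0,0,0,0,1,1,0,0,0,0,0,1,1,0,0,0,0,0,1,1,0,0,0,0,0,1,1,0,0,0,0,0,1,1,0,0,0,0,0,1,1,0,0,0,0,0,1,1,0,0,0,0,0,1,1,0,0,0,0,0,1,1]'; done
python3 -c "
from plant import *;o=get_obs();print(o['contact_force'],o['moment'],o['tcp_rot'])"
```

```text
time: 7.9
tool_pos: [591.7, -87.5, 142.7]
tcp_rot: [3.139, -0.001, 1.315]
contact_force: [5.9, 1.2, -2.7]
grip_width: 21.8
finger_force: 30.0
[ 5.93573552  1.21052002 -2.65195882] [ 0.08586999 -0.681945    0.16796119] [ 3.13903727e+00 -8.79017323e-04  1.31514540e+00]
```

Tracking well (48.1° turned, light forces).

```bash
python3 -m pendant '[0,0,0,0,0,1,1,0,0,0,0,0,1,1,0,0,0,0,0,1,1,0,0,0,0,0,1,1,0,0,0,0,0,1,1,0,0,0,0,0,1,1,0,0,0,0,0,1,1,0,0,0,0,0,1,1,0,0,0,0,0,1,1,0,0,0,0,0,1,1,0,0,0,0,0,1,1,0,0,0,0,0,1,1]'
python3 -m pendant '[0,0,0,0,0,1,1,0,0,0,0,0,1,1,0,0,0,0,0,1,1,0,0,0,0,0,1,1,0,0,0,0,0,1,1,0,0,0,0,0,1,1,0,0,0,0,0,1,1,0,0,0,0,0,1,1,0,0,0,0,0,1,1,0,0,0,0,0,1,1,0,0,0,0,0,1,1,0,0,0,0,0,0,1]'
python3 -c "
from plant import *;o=get_obs();print(o['contact_force'],o['moment'],o['tcp_rot'])"
```

```text
time: 9.1
tool_pos: [592.6, -88.2, 142.7]
tcp_rot: [3.139, -0.004, 0.477]
contact_force: [9.6, -1.6, -4.9]
grip_width: 22.3
finger_force: 30.0
time: 10.3
tool_pos: [592.7, -89.3, 142.7]
tcp_rot: [3.141, -0.006, -0.291]
contact_force: [8.7, -5.4, -6.1]
grip_width: 21.8
finger_force: 30.0
[ 8.65278679 -5.37234493 -6.06391533] [-0.66869011 -1.03054588 -0.11076185] [ 3.14073874 -0.00554    -0.29061665]
```

```bash
python3 -m pendant '[0,0,0,0,0,0.9,1,0,0,0,0,0,0.9,1,0,0,0,0,0,0.9,1,0,0,0,0,0,0.8,1,0,0,0,0,0,0,1,0,0,0,0,0,0,1,0,0,0,0,0,0,1]'
python3 -m pendant '[0,0,0,0,0,0,-1,0,0,0,0,0,0,-1,0,0,0,0,0,0,-1,0,0,0,0,0,0,-1,0,0,0,0,0,0,-1,0,0,0,0,0,0,-1,0,0,0,0,0,0,-1,0,0,0,0,0,0,-1]'
python3 -m pendant '[0,0,-0.7,0,0,0,-1,0,0,-0.8,0,0,0,-1,0,0,-0.8,0,0,0,-1,0,0,-0.8,0,0,0,-1,0,0,-0.8,0,0,0,-1,0,0,-0.8,0,0,0,-1,0,0,0,0,0,0,-1,0,0,0,0,0,0,-1]'
python3 - <<'E'
from h import *
m=camera_model("wrist"); snap("wrist","w2.png")
for t,z in dict(head_axis=125,knob_grip=159,knob_pointer=130,flag_mark=130,lug_grip=161.5).items():
    for r in pinpoint("wrist",t)[:2]: print(t,np.round(r["location"]),round(r["score"],2),np.round(atz(m,r["location"],z),1))
E
```

```text
time: 11.0
tool_pos: [592.6, -89.6, 142.7]
tcp_rot: [-3.142, -0.005, -0.533]
contact_force: [9.0, -6.3, -5.7]
grip_width: 21.8
finger_force: 30.0
time: 11.8
tool_pos: [590.5, -87.7, 142.7]
tcp_rot: [-3.142, -0.0, -0.532]
contact_force: [0.2, 0.4, -0.0]
grip_width: 81.5
finger_force: 0.0
time: 12.6
tool_pos: [590.4, -87.7, 283.6]
tcp_rot: [-3.141, -0.0, -0.532]
contact_force: [-0.2, 0.3, -0.5]
grip_width: 92.4
finger_force: 0.0
head_axis [321. 215.] 0.56 [592.4 -90.5 125. ]
knob_grip [316. 229.] 0.83 [591.9 -85.8 159. ]
knob_pointer [322. 162.] 0.73 [ 632.3 -114.7  130. ]
flag_mark [322. 162.] 0.82 [ 632.2 -114.7  130. ]
lug_grip [381. 130.] 0.67 [ 633.9 -165.6  161.5]
```

View pics/w2.png

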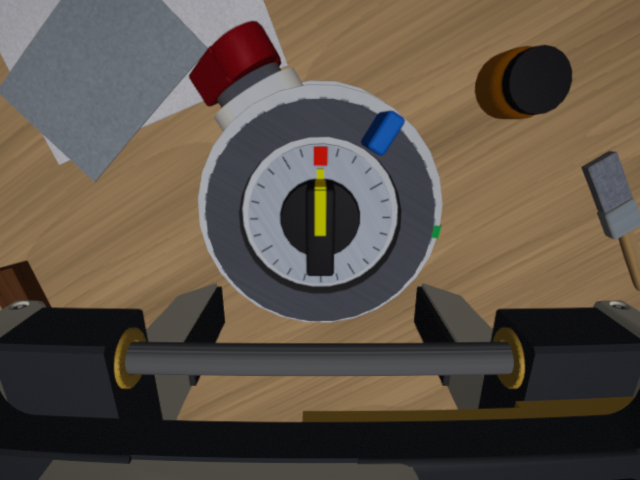

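```bash
python3 -m pendant '[0,0,0,0,0,-1,-1,0,0,0,0,0,-1,-1,0,0,0,0,0,-1,-1,0,0,0,0,0,-1,-1,0,0,0,0,0,-1,-1,0,0,0,0,0,-1,-1,0,0,0,0,0,-1,-1,0,0,0,0,0,-1,-1,0,0,0,0,0,-1,-1,0,0,0,0,0,-1,-1,0,0,0,0,0,-1,-1,0,0,0,0,0,-1,-1]' >/dev/null
python3 -m pendant '[0,0,0,0,0,-1,-1,0,0,0,0,0,-1,-1,0,0,0,0,0,-1,-1,0,0,0,0,0,-1,-1,0,0,0,0,0,-1,-1,0,0,0,0,0,-1,-1,0,0,0,0,0,-1,-1,0,0,0,0,0,-1,-1,0,0,0,0,0,-1,-1,0,0,0,0,0,-1,-1,0,0,0,0,0,-1,-1,0,0,0,0,0,-1,-1]' >/dev/null
python3 -m pendant '[0,0,0,0,0,-1,-1,0,0,0,0,0,-1,-1,0,0,0,0,0,-1,-1,0,0,0,0,0,-1,-1,0,0,0,0,0,-1,-1,0,0,0,0,0,-1,-1,0,0,0,0,0,-1,-1,0,0,0,0,0,-1,-1,0,0,0,0,0,-1,-1,0,0,0,0,0,-1,-1,0,0,0,0,0,-1,-1,0,0,0,0,0,-1,-1]'
python3 -m pendant '[0,0,0,0,0,-0.9,-1,-0.6,0,0,0,0,0,-1,-0.8,0,0,0,0,0,-1,-0.8,0,0,0,0,0,-1,-0.7,0,0,0,0,0,-1,0,0,0,0,0,0,-1,0,0,0,0,0,0,-1]'
python3 - <<'E'
from h import *
m=camera_model("wrist"); im=snap("wrist","w3.png")
for t,z in dict(head_axis=125,knob_grip=159,knob_pointer=130,flag_mark=130,lug_grip=161.5).items():
    for r in pinpoint("wrist",t)[:2]: print(t,np.round(r["location"]),round(r["score"],2),np.round(atz(m,r["location"],z),1))
E
```

```text
time: 16.5
tool_pos: [590.4, -87.7, 283.2]
tcp_rot: [-3.141, -0.001, 1.984]
contact_force: [-0.6, 0.5, -0.1]
grip_width: 91.8
finger_force: 0.0
time: 17.2
tool_pos: [629.9, -165.2, 282.9]
tcp_rot: [-3.141, -0.001, 2.043]
contact_force: [0.1, -0.4, -1.1]
grip_width: 92.0
finger_force: 0.0
head_axis [318. 117.] 0.8 [589.3 -88.3 125. ]
knob_grip [320. 119.] 0.81 [591.5 -89.  159. ]
knob_pointer [353. 173.] 0.88 [ 636.6 -114.7  130. ]
flag_mark [351. 173.] 0.71 [ 635.1 -115.6  130. ]
lug_grip [322. 233.] 0.55 [ 632.4 -165.6  161.5]
```

View pics/w3.png

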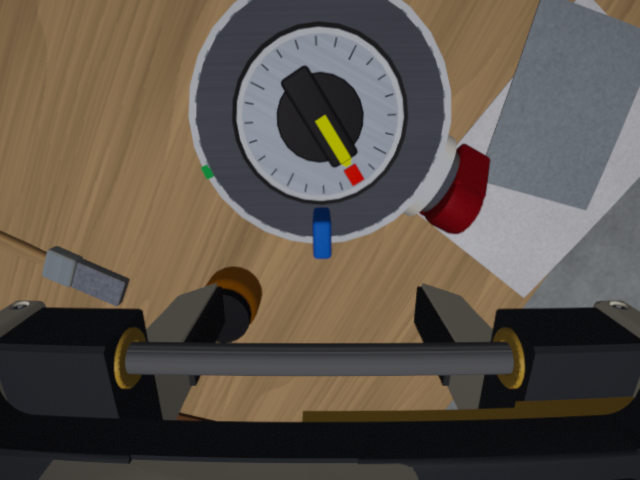

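```bash
python3 -m pendant '[0,0.05,0.58,0,0,0,-1,0,0,0.58,0,0,0,-1,0,0,0.58,0,0,0,-1,0,0,0.58,0,0,0,-1,0,0,0.58,0,0,0,-1,0,0,0.58,0,0,0,-1,0,0,0.58,0,0,0,-1,0,0,0.58,0,0,0,-1,0,0,0,0,0,0,-1,0,0,0,0,0,0,-1]'
python3 -m pendant '[0,0,0,0,0,0,1,0,0,0,0,0,0,1,0,0,0,0,0,0,1,0,0,0,0,0,0,1,0,0,0,0,0,0,1,0,0,0,0,0,0,1,0,0,0,0,0,0,1,0,0,0,0,0,0,1,0,0,0,0,0,0,1,0,0,0,0,0,0,1,0,0,0,0,0,0,1,0,0,0,0,0,0,1]'
python3 -m pendant '[0,0,0,0,0,0,1,0,0,0,0,0,0,1,0,0,0,0,0,0,1]'
python3 -c "
from plant import *;o=get_obs();print(o['contact_force'],o['moment'],o['tcp_rot'])"
```

```text
time: 18.5
tool_pos: [631.6, -164.3, 145.0]
tcp_rot: [3.141, 0.0, 2.044]
contact_force: [0.3, -0.3, 0.8]
grip_width: 92.1
finger_force: 0.0
time: 19.7
tool_pos: [631.4, -164.5, 144.5]
tcp_rot: [-3.142, 0.0, 2.044]
contact_force: [0.1, -0.9, 0.1]
grip_width: 14.0
finger_force: 30.0
time: 20.0
tool_pos: [631.4, -164.5, 144.5]
tcp_rot: [-3.142, -0.0, 2.044]
contact_force: [-0.5, -1.3, 0.1]
grip_width: 13.9
finger_force: 30.0
[-0.50782639 -1.25887637  0.11639139] [-0.12428524  0.0413362   0.33630342] [-3.14157507e+00 -2.69178680e-06  2.04398630e+00]
```

```bash
python3 -m pendant '[0.007,-0.202,0,0,0,1,1,0.007,-0.202,0,0,0,1,1,0.007,-0.202,0,0,0,1,1,0.007,-0.202,0,0,0,1,1,0.007,-0.202,0,0,0,1,1,0.007,-0.202,0,0,0,1,1]'
python3 -m pendant '[0.007,-0.202,0,0,0,1,1,0.007,-0.202,0,0,0,1,1,0.007,-0.202,0,0,0,1,1,0.007,-0.202,0,0,0,1,1,0.007,-0.202,0,0,0,1,1,0.007,-0.202,0,0,0,1,1]'
python3 -c "
from plant import *;o=get_obs();print(o['contact_force'],o['moment'],o['tcp_rot'])"
```

```text
time: 20.6
tool_pos: [596.6, -174.3, 144.5]
tcp_rot: [3.141, 0.0, 1.622]
contact_force: [1.8, -1.2, -1.1]
grip_width: 14.1
finger_force: 29.9
time: 21.2
tool_pos: [561.1, -169.0, 144.5]
tcp_rot: [3.14, 0.0, 1.202]
contact_force: [2.5, -2.1, -2.7]
grip_width: 14.4
finger_force: 29.9
[ 2.52527871 -2.08542626 -2.69381572] [-0.26113977 -0.14800501  0.04527796] [3.14025841e+00 3.45903303e-04 1.20245497e+00]
```

```bash
python3 -m pendant '[0.003,-0.101,0,0,0,0.5,1,0.003,-0.101,0,0,0,0.5,1,0.003,-0.101,0,0,0,0.5,1,0.003,-0.101,0,0,0,0.5,1,0,0,0,0,0,0,1]'
python3 -m pendant '[0.003,-0.101,0,0,0,0.5,1,0.003,-0.101,0,0,0,0.5,1,0,0,0,0,0,0,1]'
python3 -m pendant '[0.003,-0.101,0,0,0,0.5,1,0,0,0,0,0,0,1]'
```

```text
time: 21.7
tool_pos: [549.9, -163.7, 144.5]
tcp_rot: [3.141, 0.0, 1.065]
contact_force: [-0.2, -4.1, -1.7]
grip_width: 13.9
finger_force: 30.0
time: 22.0
tool_pos: [544.7, -160.7, 144.5]
tcp_rot: [3.141, 0.001, 0.996]
contact_force: [-0.3, -5.0, -2.3]
grip_width: 13.8
finger_force: 30.0
time: 22.2
tool_pos: [542.3, -159.0, 144.5]
tcp_rot: [3.141, 0.001, 0.961]
contact_force: [0.3, -5.8, -2.6]
grip_width: 13.6
finger_force: 30.0
```

```bash
python3 -m pendant '[0.003,-0.101,0,0,0,0.5,1,0,0,0,0,0,0,1]'
python3 -m pendant '[0.003,-0.101,0,0,0,0.5,1,0,0,0,0,0,0,1]'
python3 -m pendant '[0.003,-0.101,0,0,0,0.5,1,0,0,0,0,0,0,1]'
```

```text
time: 22.4
tool_pos: [539.8, -157.2, 144.5]
tcp_rot: [3.141, 0.001, 0.926]
contact_force: [-0.7, -4.3, -1.7]
grip_width: 13.7
finger_force: 30.0
time: 22.6
tool_pos: [537.8, -155.6, 144.5]
tcp_rot: [3.14, 0.001, 0.892]
contact_force: [1.2, -5.4, -3.2]
grip_width: 14.1
finger_force: 30.0
time: 22.8
tool_pos: [537.9, -155.6, 144.5]
tcp_rot: [3.133, 0.0, 0.858]
contact_force: [10.5, -12.2, -10.7]
grip_width: 14.0
finger_force: 30.3
```

```bash
python3 -m pendant '[0,0,0,0,0,0,-1,0,0,0,0,0,0,-1,0,0,0,0,0,0,-1,0,0,0,0,0,0,-1,0,0,0,0,0,0,-1,0,0,0,0,0,0,-1,0,0,0,0,0,0,-1]'
python3 -m pendant '[0,0,-0.8,0,0,0,-1,0,0,-0.8,0,0,0,-1,0,0,-0.8,0,0,0,-1,0,0,-0.8,0,0,0,-1,0,0,-0.8,0,0,0,-1,0,0,-0.8,0,0,0,-1,0,0,0,0,0,0,-1,0,0,0,0,0,0,-1]'
python3 - <<'E'
from h import *
m=camera_model("wrist"); im=snap("wrist","w4.png")
for t,z in dict(head_axis=125,knob_pointer=130,flag_mark=130,lug_grip=161.5).items():
    for r in pinpoint("wrist",t)[:1]: print(t,np.round(r["location"]),round(r["score"],2),np.round(atz(m,r["location"],z),1))
E
```

```text
time: 23.5
tool_pos: [535.2, -152.5, 144.5]
tcp_rot: [-3.142, -0.0, 0.857]
contact_force: [0.3, -0.5, -0.1]
grip_width: 65.5
finger_force: 0.0
time: 24.3
tool_pos: [535.1, -152.5, 288.3]
tcp_rot: [3.141, -0.0, 0.857]
contact_force: [0.4, -0.3, -1.1]
grip_width: 91.6
finger_force: 0.0
head_axis [319. 117.] 0.91 [591.6 -86.9 125. ]
knob_pointer [382. 108.] 0.65 [ 634.9 -114.7  130. ]
flag_mark [383. 110.] 0.61 [ 634.6 -116.5  130. ]
lug_grip [323. 232.] 0.93 [ 535.9 -156.5  161.5]
```

View pics/w4.png

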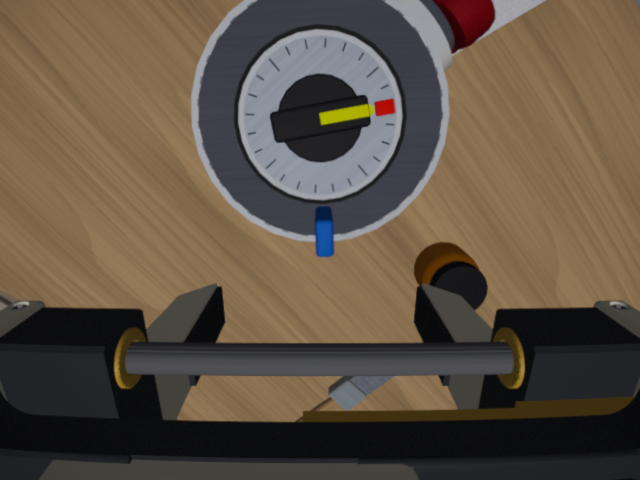

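The pointer (370,110) still lines up with the flag (385,107). The lug (324,232) is at its stop, where it hides the green stripe, and the gripper is clear of everything.

```bash
python3 -c "
from plant import *;print(close_job())"
```

```text
the job is handed in; nothing more can be done
None
```

The knob points at the red flag and the lock ring is tight against its stop; the gripper was clear of everything, the bystanders were not touched, and the job was handed in at about 24 s with no verdict returned.

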